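Feed a heat sink through the chute's gravity flap

ROBOT

A 7-joint arm with a two-finger parallel gripper is mounted at the origin on a cart in front of the work surface, level with it; the furniture and walls round the work are solid. World frame = base frame: x ahead of the robot, y to its left, z up, the work surface at z = 0. Lengths are in m, angles in rad, forces in N, time in s.
With the tool pointing down it reaches from about 0.35 to 0.9 m from the base axis. Payload 8.1 kg.
Tool frame: the origin (TCP) lies at the very end of the fingers, on their centre line; the grasp point (between the pads) lies 19 mm behind it; z points along the fingers, y is the line along which they close (so a half turn about z gives the same grasp; the last joint's range is limited). The gripper opens to 92 mm and grips with 3 to 60 N. Pads are 19 mm wide; open, the fingers measure 130 mm over their backs; the gripper's body (75 mm by 190 mm) begins 47 mm behind the grasp point.
Start: joints at [1.046, 0.434, 0.025, 1.573, -0.012, 1.134, -0.075], TCP at [0.256, -0.57, 0.227] pointing down, gripper open.
Joint ranges: [-2.62, 2.62], [-0.44, 2.09], [-1.27, 1.32], [0.08, 2.57], [-1.32, 4.46], [0.12, 2], [-2.74, 2.74]. Speed limits (rad/s): [2.22, 2.22, 3.01, 3.01, 3.14, 3.14, 3.14].

INTERFACE

Orientations are given as a 3x3 rotation matrix whose columns are the frame's x, y, z axes.
In Python, from rig import arm, capture gives the robot as it stands.
- The arm moves only by the shell command python3 -m crank 'ROWS'. ROWS is JSON, one flat list of numbers, 5 for each row, row after row: the shift along the tool's x, y, z in cm, then the turn about the tool's z in rad, then the closure, from 0 (fully open) to 1 (shut). A call has exactly 10 rows; each row is the pose to reach, as a shift and turn from the pose commanded when the call began, along the tool's axes at that moment; what a row does not reach only later rows make up. A row lasts 1/12 s, in which the tool goes at most 41.7 mm and 7.16 degrees, less where a joint would pass 70% of its speed; a pose out of reach is approached as far as the arm can. A call with a gripper value outside its range is refused whole. The fingers move at their own pace and stop on an object; the grip force is fixed at half the most. Time passes only in rows, so rows that repeat a pose let the fingers close, or fill a call up. It gives the time, the measured TCP pose, the force, the opening and the grip force at its end, in the units of the state.
- arm.read_state(): the state, without advancing time (a new reading comes with each control period).
- capture(name): name is "side" or "top" or "wrist"; returns a dict with "pixels" (420x560x3 uint8, red, green, blue), "fx", "fy", "cx", "cy" (pixels), "extrinsics" (4x4, takes a point from camera to world coordinates); the wrist camera has in their place "mount" (4x4, takes a point from camera to tool coordinates, whose origin is the TCP and whose axes are the flange's). Camera axes: x right, y down, z forward; pixel columns grow to the right and rows downward; lengths in m; the calibration is good to about 2 mm. A picture is of the moment at which its call begins: read the wrist's pose just before it. There is no depth.
- arm.finish_job(): hands the job in; it is judged then, once.
The state is a dict: "clock": time; "joints": joint angles; "dq": joint speeds; "joint_torque": joint torques, N m; "tool_pos": TCP position; "eef_rot": TCP orientation; "ft_force": force on the tool from outside, world axes, zero at the start; "moment": the same for the moment, N m; "opening": finger opening in m; "grasp_force": force on a finger pad.
Only numpy, scipy, OpenCV 4.12 (cv2) and the standard library are available. Lean on these libraries where they do the work, as an engineer would, in place of code of your own. Each camera call takes 0.05 s, during which the arm holds its last target. There are 200 camera calls.

TASK

With the fingertips, gently push the heat sink along the chute's feed deck and in through the yellow gravity flap until it drops into the well behind, then draw the fingers back so that the flap swings fully shut. Only push it: do not squeeze it or lift it off the deck, and leave the other things on the bench where they are.

Things in the scene. Friction and masses are not known exactly. Their poses are not given: they have to be found in the camera images.
- chute: Blue sheet-metal parts chute, fixed on the bench. Origin on the bench surface under the closed flap, on the centre line; z up; y = feed direction (about world +y, to the robot's left), x across. Along y: feed deck -150 to 0 mm, flap at 0, ledge 0 to 30, well 30 to 131. Tallest parts (cheeks beside the flap, well walls, cover plate) reach 127 mm above the bench.
- deck_end (a point): Middle of the open near end of the bare aluminium feed deck (chute y=-150 mm). Deck top is 70 mm above the bench, 124 mm wide between side rails that rise 18 mm above it; from chute y=-69 mm the rails converge to 84 mm apart at the flap. Axes as the chute's.
- chute_mouth (a point): Point on the deck's top, on the centre line, at the closed flap (chute y=0, 70 mm above the bench). The hinge cheeks at either side are 84 mm apart inside, 120 mm outside, and end 54 mm above the deck. Nothing but the flap crosses between them from the open end to chute y=50 mm. Axes as the chute's.
- ledge_edge (a point): Middle of the ledge's far edge (chute y=30 mm, level with the deck), where the floor drops straight into the well. The heat sink tips in once its centre passes this edge, i.e. when its back is pushed 5 mm past the flap's plane; 15 to 20 mm is sure.
- well_floor (a point): Centre of the well's black rubber floor, 4 mm above the bench, 101 mm (chute y) by 84 mm (x) inside; a pale cover plate 54 mm above deck level covers the well from chute y=50 mm on.
- flap (a joint): Yellow gravity flap, hinge along chute x, 46 mm above the deck. 0 = hanging shut (stop); positive rad = bottom swung inward (chute +y), at most 1.45. Opens inward only; 80 g, no spring; falls shut by its weight in under a second. U-shaped, 82 mm wide, 3 mm thick: two legs and a bottom bar, with a centred finger notch 48 mm wide that is open at the top.
- flap_bar (a point): Middle of the flap's bottom bar, a lip 12 mm wide folded 43 degrees inward from the flap's lower edge, 34 to 43 mm below the hinge (lower edge 3 mm above the deck when shut). Through the notch a finger pointing down can follow the heat sink up to about 28 mm past the flap's plane; while it is there the bar rests on it and the flap stays ajar.
- heat_sink_centre (a point): Centre (16 mm above its underside) of the loose silvery finned heat sink, 50 x 60 x 32 mm, 0.11 to 0.2 kg, lying flat on the deck before the flap. x along its 50 mm side, y along its 60 mm side, z up; at the start the 50 mm side points roughly along the feed. Slides at 1 to 2 N and shoves the flap open itself. Pushed off its middle it turns and may wedge.
- terminal_strip_mid (a point): Bystander, leave alone: white terminal strip, 18 x 100 x 17 mm; point 10 mm above the bench at its origin.
- pot_mid (a point): Bystander, leave alone: small pot with yellow lid, 52 mm wide and tall; point 10 mm above the bench at its origin.
- cutters_mid (a point): Bystander, leave alone: red-handled side cutters, 59 x 164 x 15 mm; point 10 mm above the bench at its origin.
- adapter_mid (a point): Bystander, leave alone: black power adapter brick, 48 x 105 x 32 mm; point 10 mm above the bench at its origin.
- transformer_mid (a point): Bystander, leave alone: mains transformer with orange winding, 73 x 62 x 49 mm; point 10 mm above the bench at its origin.
- board_mid (a point): Bystander, leave alone: green circuit board, 80 x 110 x 14 mm; point 10 mm above the bench at its origin.
- heat_sink: The loose heat sink itself, origin at the centre of its underside, axes as above.
There are look-alikes about, which are no part of the job. Leave any black look-alike of the heat_sink alone.

How it is judged:
By the outcome, as a careful person would: the job done as asked, in the order asked, and still so for the second after the job is handed in, with the robot touching nothing.
It also fails if it takes over 48 s, if anything falls off the work surface, if the arm or the gripper's body presses on something with over 40 N, if the wrist force passes 120 N, or if a joint passes its speed limit or range.

## Working session

There is one attempt and no reset: what is moved stays moved. The work goes in short steps, Python scripts to look and compute and a shell command to move; the robot and the scene stay as the last step left them, time stands still between calls to the robot, and variables do not carry over. Pictures are saved under pics/ and viewed, at most 10 in all, crops included, and the job is handed in when it is done.

```bash
mkdir -p pics; python3 - <<'E'
from rig import arm,capture
import cv2,numpy as np
s=arm.read_state();print(s['clock'],s['tool_pos'],np.round(s['eef_rot'],3).tolist(),s['opening'])
for n in('top','side'):
    c=capture(n);cv2.imwrite(f'pics/{n}0.png',c['pixels'][:,:,::-1]);np.savez(f'{n}0.npz',**c)
    print(n,c['fx'],c['fy'],c['cx'],c['cy'],np.round(c['extrinsics'],4).tolist())
E
```

```text
0.0 [ 0.25558786 -0.56980194  0.22596305] [[0.912, 0.409, -0.001], [0.409, -0.912, 0.001], [-0.0, -0.002, -1.0]] 0.09179762241232794
top 420.08695753132224 420.08695753132224 286.93324995985694 212.0872358521506 [[-0.0187, -0.9904, 0.137, 0.3506], [-0.9998, 0.0179, -0.0071, 0.08], [0.0045, -0.1371, -0.9905, 1.5185], [0.0, 0.0, 0.0, 1.0]]
side 424.95565366018764 424.95565366018764 282.40367241610187 206.02541271471983 [[-0.9609, -0.1615, 0.225, 0.15], [-0.2764, 0.6096, -0.7429, 1.3871], [-0.0172, -0.7761, -0.6304, 1.21], [0.0, 0.0, 0.0, 1.0]]
```

View pics/top0.png

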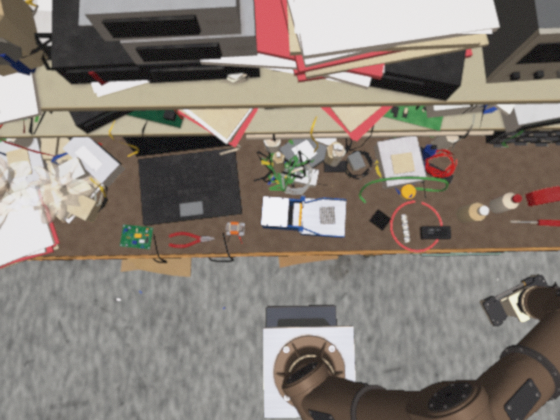

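View pics/side0.png

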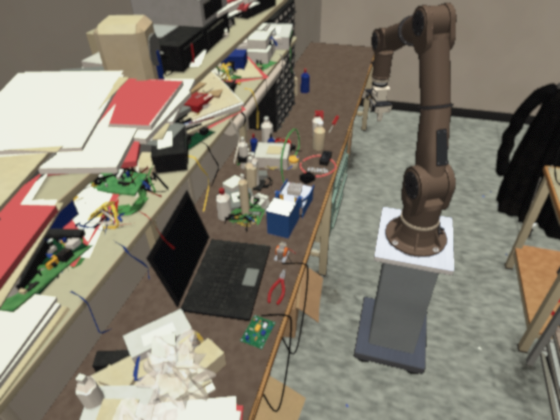

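```bash
cat > h.py <<'E'
import numpy as np,cv2
def ray(c,u,v):
    E=c['extrinsics'];d=E[:3,:3]@np.array([(u-c['cx'])/c['fx'],(v-c['cy'])/c['fy'],1]);return E[:3,3],d
def on(c,u,v,z):
    o,d=ray(c,u,v);return (o+d*(z-o[2])/d[2])
def proj(c,p):
    E=c['extrinsics'];q=E[:3,:3].T@(np.array(p)-E[:3,3]);return np.array([c['fx']*q[0]/q[2]+c['cx'],c['fy']*q[1]/q[2]+c['cy']])
E
python3 - <<'E'
from h import *
t=np.load('top0.npz');s=np.load('side0.npz')
a=cv2.resize(t['pixels'][190:245,255:355,::-1],None,fx=8,fy=8,interpolation=cv2.INTER_CUBIC)
cv2.imwrite('pics/tc.png',a)
a=cv2.resize(s['pixels'][175:245,255:325,::-1],None,fx=8,fy=8,interpolation=cv2.INTER_CUBIC)
cv2.imwrite('pics/sc.png',a)
for u,v in((346,200),(346,236),(308,200),(327,215)):print(on(t,u,v,.07))
E
```

```text
[ 0.58981191 -0.13766199  0.07      ]
[ 0.46377468 -0.13287168  0.07      ]
[ 0.59219681 -0.00475968  0.07      ]
[ 0.53813094 -0.06951594  0.07      ]
```

View pics/tc.png

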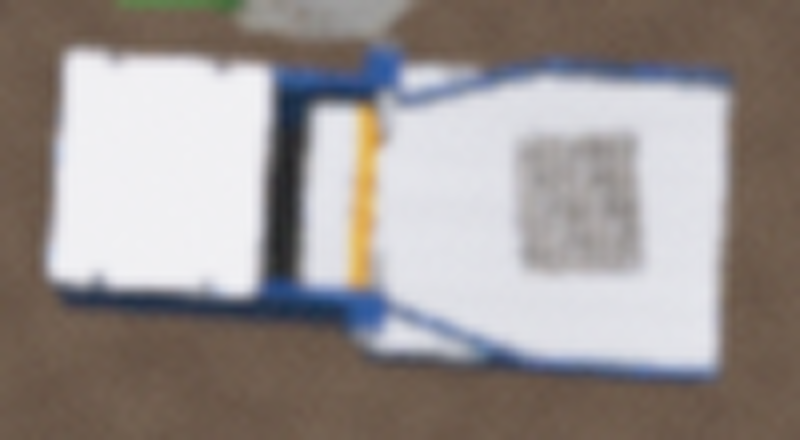

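View pics/sc.png

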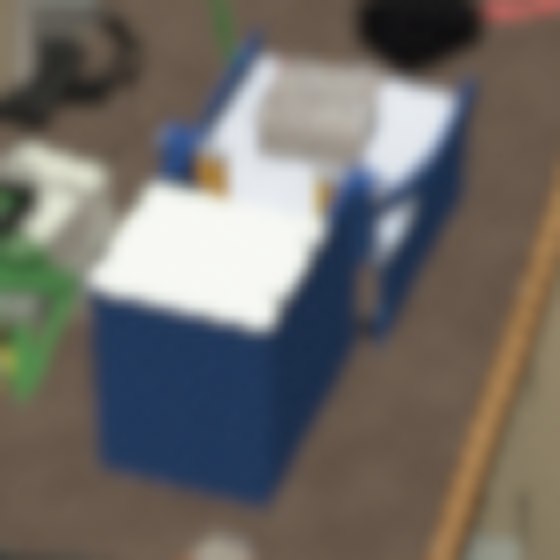

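```bash
cat >> h.py <<'E'
def sink(t,z=.102,box=(312,345,200,233)):
    x0,x1,y0,y1=box
    im=cv2.resize(t['pixels'][y0:y1,x0:x1],None,fx=8,fy=8,interpolation=cv2.INTER_CUBIC)
    g=cv2.GaussianBlur(cv2.cvtColor(im,cv2.COLOR_RGB2HSV)[:,:,2],(0,0),4)
    hsv=cv2.cvtColor(im,cv2.COLOR_RGB2HSV)
    m=((g<195)&(hsv[:,:,1]<75)).astype('uint8')
    m=cv2.morphologyEx(m,cv2.MORPH_OPEN,np.ones((15,15)));m=cv2.morphologyEx(m,cv2.MORPH_CLOSE,np.ones((25,25)))
    cs,_=cv2.findContours(m,0,2);c=max(cs,key=cv2.contourArea)[:,0].astype(float)
    P=np.array([on(t,(a+.5)/8-.5+x0,(b+.5)/8-.5+y0,z)[:2] for a,b in c])
    r=cv2.minAreaRect((P*1000).astype('float32'));return r,cv2.boxPoints(r)
E
python3 - <<'E'
from h import *
t=np.load('top0.npz')
f=lambda u,v,z:on(t,255+(u+.5)/8-.5,190+(v+.5)/8-.5,z)[:2]*1000
for n,u,v,z in(('cov',65,50,.124),('cov',275,65,.124),('cov',265,297,.124),('cov',48,280,.124),('cheekF',383,60,.124),('cheekN',365,315,.124),('railF',730,75,.088),('railN',720,372,.088),('flapF',370,105,.116),('flapN',360,287,.116),('bendF',545,66,.088),('bendN',505,358,.088)):
    print(n,f(u,v,z).round(1))
for z in(.07,.102):print(sink(t,z))
E
```

```text
cov [600.2 150.7]
cov [592.2  62.4]
cov [494.2  68.5]
cov [503.  158.8]
cheekF [593.6  16.9]
cheekN [485.9  26.9]
railF [ 590.6 -134.5]
railN [ 462.2 -125.3]
flapF [575.8  22.5]
flapN [498.5  28.5]
bendF [595.9 -54.7]
bendN [469.9 -33.7]
(((538.6920166015625, -69.47443389892578), (53.159725189208984, 60.776641845703125), 89.88583374023438), array([[508.2508  , -95.99369 ],
       [569.0273  , -96.1148  ],
       [569.13324 , -42.955177],
       [508.35675 , -42.83407 ]], dtype=float32))
(((534.5360717773438, -66.17262268066406), (51.98530960083008, 59.43393325805664), 89.88585662841797), array([[504.76736 , -92.10602 ],
       [564.20123 , -92.22443 ],
       [564.3048  , -40.239227],
       [504.8709  , -40.12082 ]], dtype=float32))
```

```bash
cat > rel.py <<'E'
from rig import arm
import numpy as np
s=arm.read_state();R=np.array(s['eef_rot']);p=np.array(s['tool_pos'])*1000
f=np.array([.0882,.996]);a=np.array([.996,-.0882]);o=np.array([539.5,19.5])
d=p[:2]-o
print('t',round(s['clock'],2),'chute x %.1f y %.1f z %.1f'%(d@a,d@f,p[2]-70),'open',round(s['opening'],4),'F',np.round(s['ft_force'],1))
F=np.r_[f,0];A=np.r_[a,0]
print('tool axes in chute xyz:',np.round(np.array([A,F,[0,0,1]])@R,3).tolist(),'turn to go',round(np.arctan2(F@R[:,1],F@R[:,0]),3))
E
python3 -m crank '[2.9,-2,0,-0.106,1, 5.8,-4,0,-0.212,1, 8.7,-6,0,-0.318,1, 11.6,-8,0,-0.424,1, 14.5,-10,0,-0.53,1, 17.4,-12,0,-0.636,1, 20.3,-14,0,-0.742,1, 23.2,-16,0,-0.848,1, 26.1,-18,0,-0.954,1, 29,-20,0,-1.06,1]'; python3 rel.py
```

```text
clock: 0.93
tool_pos: [0.4389, -0.2674, 0.2266]
eef_rot: [[0.084, 0.996, -0.0], [0.996, -0.084, 0.0], [-0.0, -0.0, -1.0]]
ft_force: [0.7, -2.3, 0.2]
opening: 0.0295
grasp_force: 0.0
t 0.93 chute x -74.9 y -294.7 z 156.6 open 0.0295 F [ 0.7 -2.3  0.2]
tool axes in chute xyz: [[-0.004, 1.0, -0.0], [1.0, 0.004, -0.0], [-0.0, -0.0, -1.0]] turn to go 0.004
```

```bash
python3 -m crank '[2.5,1.3,0,0,1, 5,2.6,0,0,1, 7.5,3.8,0,0,1, 10,5.1,0.5,0,1, 12.5,6.4,2,0,1, 15,7.6,4,0,1, 15,7.6,6,0,1, 15,7.6,8,0,1, 15,7.6,9,0,1, 15,7.6,9,0,1]'; python3 rel.py
python3 - <<'E'
from rig import capture
import cv2,numpy as np
a=[cv2.resize(capture('wrist')['pixels'],(400,300))]
c=capture('top');np.savez('top1.npz',**c)
a.append(cv2.resize(c['pixels'][190:250,270:350],(400,300),interpolation=2))
cv2.imwrite('pics/w1.png',np.hstack(a)[:,:,::-1])
E
```

```text
clock: 1.77
tool_pos: [0.5258, -0.1264, 0.1344]
eef_rot: [[0.089, 0.996, -0.005], [0.996, -0.089, 0.001], [0.0, -0.005, -1.0]]
ft_force: [0.4, -0.3, -0.9]
opening: 0.0003
grasp_force: 0.0
t 1.77 chute x -0.7 y -146.5 z 64.4 open 0.0003 F [ 0.4 -0.3 -0.9]
tool axes in chute xyz: [[0.001, 1.0, -0.005], [1.0, -0.001, 0.0], [0.0, -0.005, -1.0]] turn to go -0.001
```

View pics/w1.png

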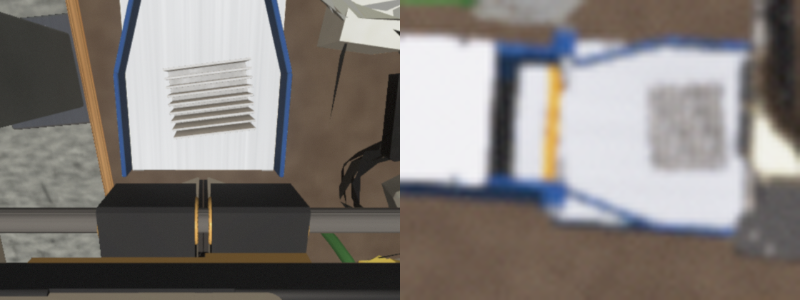

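```bash
python3 - <<'E'
from h import *
from rig import arm,capture
s=arm.read_state();c=dict(capture('wrist'));M=c['mount'];print(np.round(M,3).tolist(),c['fx'],c['cx'],c['cy'])
T=np.eye(4);T[:3,:3]=s['eef_rot'];T[:3,3]=s['tool_pos']
c['extrinsics']=M
for y in(-.019,.019):
  for x in(-.0095,.0095):
    for z in (0,-.02): print('finger',x,y,z,(proj(c,(x,y,z))/1.4).round())
c['extrinsics']=T@M
f=np.array([.0882,.996]);a=np.array([.996,-.0882]);o=np.array([.5395,.0195])
def ch(u,v,z):
    d=(on(c,u*1.4,v*1.4,z)[:2]-o)*1000;return np.round([d@a,d@f],1)
print('deck end',ch(132,171,.07),ch(276,171,.07))
print('bends',ch(124,69,.088),ch(285,72,.088),'mouth',ch(141,0,.088),ch(257,0,.088))
print('sink top far',ch(166,70,.102),ch(250,60,.102),'near',ch(175,136,.102),ch(255,126,.102))
E
```

```text
[[0.0, -0.964, -0.268, 0.073], [1.0, 0.0, -0.001, 0.001], [0.001, -0.268, 0.964, -0.157], [0.0, 0.0, 0.0, 1.0]] 376.5408336426805 284.1784417675427 210.96304113673736
finger -0.0095 -0.019 0 [173. 208.]
finger -0.0095 -0.019 -0.02 [169. 225.]
finger 0.0095 -0.019 0 [172. 181.]
finger 0.0095 -0.019 -0.02 [168. 194.]
finger -0.0095 0.019 0 [232. 208.]
finger -0.0095 0.019 -0.02 [235. 225.]
finger 0.0095 0.019 0 [232. 181.]
finger 0.0095 0.019 -0.02 [236. 194.]
deck end [ -61.2 -155. ] [  66.  -155.1]
bends [-56.3 -69.2] [ 62.  -71.5] mouth [-41.  -23.7] [ 38.9 -23.9]
sink top far [-23.7 -70.2] [ 33.5 -63.8] near [ -18.8 -116.4] [  39.2 -109.1]
```

```bash
python3 - <<'E'
from rig import capture
import cv2
c=capture('wrist');cv2.imwrite('pics/w2.png',cv2.resize(c['pixels'][225:420,110:460,::-1],None,fx=2.2,fy=2.2,interpolation=2))
E
```

```text
(no output)
```

View pics/w2.png

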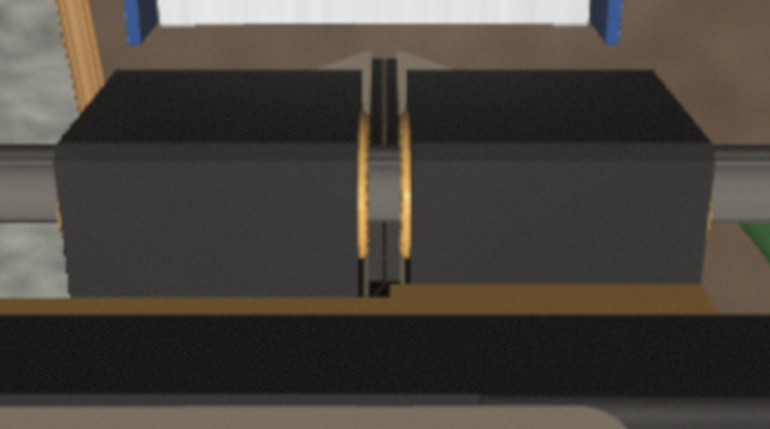

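```bash
python3 -m crank '[0,0.1,1.2,0,1, 0,0.2,2.4,0,1, 0,0.25,3.6,0,1, 0,0.25,4.6,0,1, 0,0.25,5.3,0,1, 0,0.25,5.6,0,1, 0,0.25,5.6,0,1, 0.4,0.25,5.6,0,1, 0.8,0.25,5.6,0,1, 1.2,0.25,5.6,0,1]'; python3 rel.py
```

```text
clock: 2.8
tool_pos: [0.5316, -0.1141, 0.0813]
eef_rot: [[0.089, 0.996, 0.001], [0.996, -0.089, -0.0], [0.0, 0.001, -1.0]]
ft_force: [-0.4, -0.2, -0.5]
opening: 0.0005
grasp_force: 0.0
t 2.8 chute x 4.0 y -133.8 z 11.3 open 0.0005 F [-0.4 -0.2 -0.5]
tool axes in chute xyz: [[0.001, 1.0, 0.001], [1.0, -0.001, 0.0], [0.0, 0.001, -1.0]] turn to go -0.001
```

```bash
python3 -m crank '[0,-0.25,0.4,0,1, 0.4,-0.25,0.4,0,1, 0.8,-0.25,0.4,0,1, 1.2,-0.25,0.4,0,1, 1.6,-0.25,0.4,0,1, 2,-0.25,0.4,0,1, 2.4,-0.25,0.4,0,1, 2.8,-0.25,0.4,0,1, 3.2,-0.25,0.4,0,1, 3.4,-0.25,0.4,0,1]'; python3 rel.py
python3 - <<'E'
from rig import capture
import cv2,numpy as np
a=[cv2.resize(capture('wrist')['pixels'][:300],(560,300))]
c=capture('top');a.append(cv2.resize(c['pixels'][190:250,290:338],(240,300),interpolation=2))
cv2.imwrite('pics/w3.png',np.hstack(a)[:,:,::-1])
E
```

```text
clock: 3.63
tool_pos: [0.5319, -0.0798, 0.0768]
eef_rot: [[0.088, 0.996, 0.0], [0.996, -0.088, 0.0], [0.0, 0.0, -1.0]]
ft_force: [1.5, -1.0, -0.4]
opening: 0.0006
grasp_force: 0.4
t 3.63 chute x 1.2 y -99.6 z 6.8 open 0.0006 F [ 1.5 -1.  -0.4]
tool axes in chute xyz: [[0.0, 1.0, 0.0], [1.0, -0.0, 0.0], [0.0, 0.0, -1.0]] turn to go -0.0
```

View pics/w3.png

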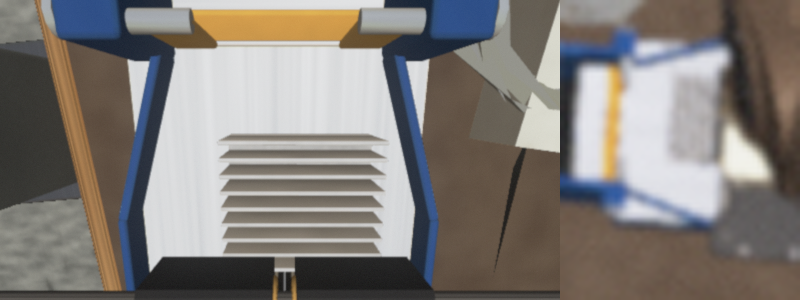

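The sink is now square (u 219–387) but about 8 mm right of the mouth's middle (u≈279); the fingers are at u≈284. I'll back off, shift right behind it, and push diagonally left.

```bash
python3 -m crank '[-0.6,0,0,0,1, -0.6,0.6,0,0,1, -0.6,1.1,0,0,1, -0.3,1.1,0,0,1, 0,1.1,0,0,1, 0.4,1.02,0,0,1, 0.8,0.94,0,0,1, 1.2,0.86,0,0,1, 1.6,0.77,0,0,1, 2,0.68,0,0,1]'; python3 rel.py
python3 -m crank '[0.4,-0.09,0,0,1, 0.8,-0.18,0,0,1, 1.0,-0.23,0,0,1, 1.0,-0.23,0,0,1, 1.0,-0.23,0,0,1,1.0,-0.23,0,0,1,1.0,-0.23,0,0,1,1.0,-0.23,0,0,1,1.0,-0.23,0,0,1,1.0,-0.23,0,0,1]'; python3 rel.py
python3 - <<'E'
from rig import capture
import cv2,numpy as np
cv2.imwrite('pics/w4.png',capture('wrist')['pixels'][:300,:,::-1])
E
```

```text
clock: 4.57
tool_pos: [0.54, -0.0607, 0.0767]
eef_rot: [[0.089, 0.996, -0.0], [0.996, -0.089, -0.0], [-0.0, -0.0, -1.0]]
ft_force: [0.9, -1.6, -1.1]
opening: 0.0008
grasp_force: 0.4
t 4.57 chute x 7.6 y -79.8 z 6.7 open 0.0008 F [ 0.9 -1.6 -1.1]
tool axes in chute xyz: [[0.0, 1.0, -0.0], [1.0, -0.0, -0.0], [-0.0, -0.0, -1.0]] turn to go -0.0
clock: 5.4
tool_pos: [0.5389, -0.0512, 0.0767]
eef_rot: [[0.089, 0.996, 0.0], [0.996, -0.089, -0.0], [-0.0, 0.0, -1.0]]
ft_force: [-0.5, -0.6, -0.3]
opening: 0.0007
grasp_force: 0.0
t 5.4 chute x 5.6 y -70.5 z 6.7 open 0.0007 F [-0.5 -0.6 -0.3]
tool axes in chute xyz: [[0.001, 1.0, 0.0], [1.0, -0.001, -0.0], [-0.0, 0.0, -1.0]] turn to go -0.001
```

View pics/w4.png

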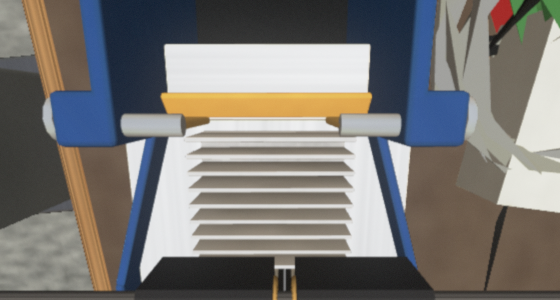

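The sink (u 189–354, middle 272) is now within about 2 mm of the flap's middle (u≈267), still square. Next I'll centre the fingers on the notch and push straight.

```bash
python3 -m crank '[-0.5,0,0,0,1, -0.5,-0.65,0,0,1, -0.2,-0.65,0,0,1, 0.2,-0.65,0,0,1, 0.6,-0.65,0,0,1, 1.0,-0.65,0,0,1, 1.4,-0.65,0,0,1, 1.8,-0.65,0,0,1, 2.2,-0.65,0,0,1, 2.5,-0.65,0,0,1]'; python3 rel.py
python3 -m crank '[0.4,0,0,0,1, 0.8,0,0,0,1, 1.2,0,0,0,1, 1.6,0,0,0,1, 2,0,0,0,1, 2.2,0,0,0,1, 2.2,0,0,0,1, 2.2,0,0,0,1, 2.2,0,0,0,1, 2.2,0,0,0,1]'; python3 rel.py
python3 - <<'E'
from rig import capture
import cv2,numpy as np
cv2.imwrite('pics/w5.png',capture('wrist')['pixels'][:300,:,::-1])
E
```

```text
clock: 6.28
tool_pos: [0.5347, -0.0251, 0.0767]
eef_rot: [[0.089, 0.996, 0.0], [0.996, -0.089, 0.0], [0.0, 0.0, -1.0]]
ft_force: [0.1, -1.7, -0.5]
opening: 0.0006
grasp_force: 1.2
t 6.28 chute x -0.8 y -44.8 z 6.7 open 0.0006 F [ 0.1 -1.7 -0.5]
tool axes in chute xyz: [[0.0, 1.0, 0.0], [1.0, -0.0, 0.0], [0.0, 0.0, -1.0]] turn to go -0.0
clock: 7.12
tool_pos: [0.5366, -0.0037, 0.0768]
eef_rot: [[0.089, 0.996, 0.0], [0.996, -0.089, 0.0], [0.0, 0.0, -1.0]]
ft_force: [-1.1, -0.2, -0.2]
opening: 0.0004
grasp_force: 0.0
t 7.12 chute x -0.8 y -23.4 z 6.8 open 0.0004 F [-1.1 -0.2 -0.2]
tool axes in chute xyz: [[0.001, 1.0, 0.0], [1.0, -0.001, 0.0], [0.0, 0.0, -1.0]] turn to go -0.001
```

View pics/w5.png

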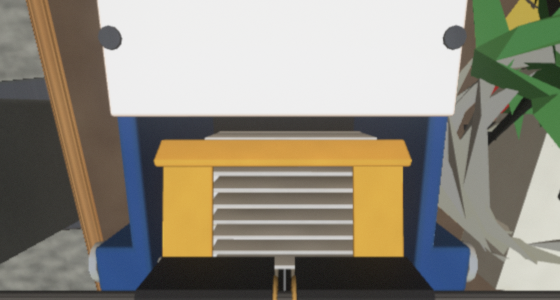

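The flap is riding open on the sink, its notch (u 213–353) is centred on the fingers (u 284), and the sink is square, so I'll push on and then draw back.

```bash
python3 -m crank '[0.4,0,0,0,1, 0.8,0,0,0,1, 1.2,0,0,0,1, 1.6,0,0,0,1, 2,0,0,0,1, 2.4,0,0,0,1, 2.8,0,0,0,1, 3.0,0,0,0,1, 3.1,0,0,0,1, 3.1,0,0,0,1]'; python3 rel.py
python3 -m crank '[0,0,0,0,1, 0,0,0,0,1, 0,0,0,0,1, 0,0,0,0,1, -0.5,0,0,0,1, -1,0,0,0,1, -1.5,0,0,0,1, -2,0,0,0,1, -2.6,0,0,0,1, -3.2,0,0,0,1]'; python3 rel.py
python3 -m crank '[-1,0,0,0,1, -2,0,0,0,1, -3.5,0,0,0,1, -5,0,0,0,1, -6.5,0,0,0,1, -8,0,0,0,1, -8,0,-1,0,1, -8,0,-2,0,1, -8,0,-3,0,1, -8,0,-3,0,1]'; python3 rel.py
python3 - <<'E'
from rig import capture
import cv2,numpy as np
a=cv2.resize(capture('wrist')['pixels'][:300],(480,257))
c=capture('top')['pixels'][190:245,255:355];b=capture('side')['pixels'][175:245,255:325]
o=np.zeros((540,800,3),'uint8');o[:257,:480]=a;o[260:535,:500]=cv2.resize(c,(500,275),interpolation=2);o[:300,500:]=cv2.resize(b,(300,300),interpolation=2)
cv2.imwrite('pics/end.png',o[:,:,::-1])
E
```

```text
clock: 8.0
tool_pos: [0.5392, 0.028, 0.0766]
eef_rot: [[0.088, 0.996, -0.0], [0.996, -0.088, 0.001], [0.001, -0.0, -1.0]]
ft_force: [-0.2, -0.4, -0.7]
opening: 0.0007
grasp_force: 0.1
t 8.0 chute x -1.0 y 8.4 z 6.6 open 0.0007 F [-0.2 -0.4 -0.7]
tool axes in chute xyz: [[-0.0, 1.0, -0.0], [1.0, 0.0, 0.001], [0.001, -0.0, -1.0]] turn to go 0.0
clock: 8.83
tool_pos: [0.5364, -0.0055, 0.0767]
eef_rot: [[0.089, 0.996, -0.0], [0.996, -0.089, -0.0], [-0.0, -0.0, -1.0]]
ft_force: [-0.2, -0.3, 0.2]
opening: 0.0002
grasp_force: 0.0
t 8.83 chute x -0.9 y -25.2 z 6.7 open 0.0002 F [-0.2 -0.3  0.2]
tool axes in chute xyz: [[0.001, 1.0, -0.0], [1.0, -0.001, -0.0], [-0.0, -0.0, -1.0]] turn to go -0.001
clock: 9.67
tool_pos: [0.531, -0.0834, 0.1094]
eef_rot: [[0.088, 0.996, 0.004], [0.996, -0.088, 0.0], [0.0, 0.004, -1.0]]
ft_force: [0.3, -0.3, -0.3]
opening: 0.0007
grasp_force: 0.0
t 9.67 chute x 0.7 y -103.3 z 39.4 open 0.0007 F [ 0.3 -0.3 -0.3]
tool axes in chute xyz: [[-0.0, 1.0, 0.004], [1.0, 0.0, 0.0], [0.0, 0.004, -1.0]] turn to go 0.0
```

View pics/end.png

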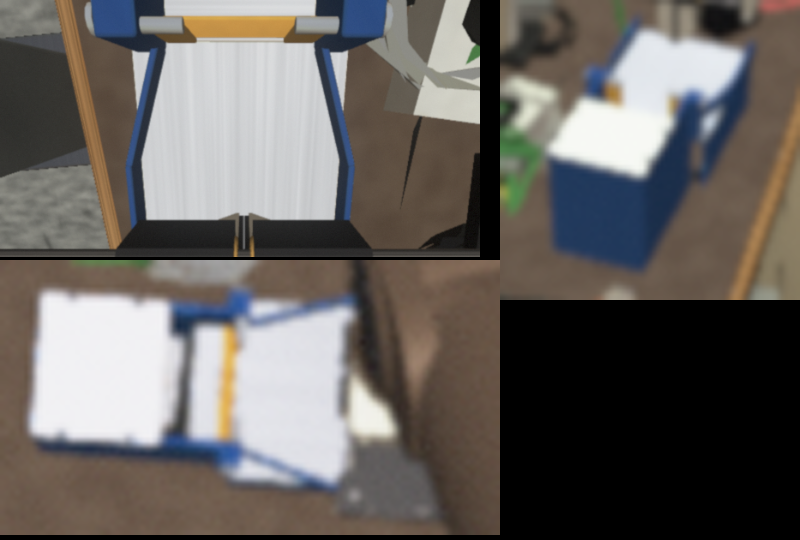

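The deck and ledge are empty. The flap hangs shut (top view, u≈228), and the grey sink shows in the well gap (178, 380). I'll let the arm settle and hand in.

```bash
python3 -m crank '[0,0,0,0,1,0,0,0,0,1,0,0,0,0,1,0,0,0,0,1,0,0,0,0,1,0,0,0,0,1,0,0,0,0,1,0,0,0,0,1,0,0,0,0,1,0,0,0,0,1]' | head -1; python3 -c "from rig import arm;print(arm.finish_job())"
```

```text
clock: 10.65
the job is handed in; nothing more can be done
None
```

I pushed the heat sink through the flap and it dropped into the well; the flap is shut, the fingers are clear, and I handed the job in at about 10.7 s.

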